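Key the loop-back cap onto the test fixture and hold it home

TASK

Lift the knurled blue-topped test cap off the free-spinning turntable and set it over the three-pin socket on the orange test fixture. Turn it until the keyways hidden inside drop over the pins, then push it fully home against the spring contact ring and finish while still holding it pressed down there, without letting go. Keep the power adapter on the turntable, and leave the panel meter and the screwdriver where they are.

Things in the scene. Friction and masses are not known exactly. Their poses are not given: they have to be found in the camera images.
- cap: Loose test cap, about 120 g: upright can, knurled aluminium side, 50 mm diameter (51.5 over the knurls), 40 mm tall, flat closed blue top, open below. Origin: centre of its lower rim, z up. Bore 34 mm wide and deep. Starts standing on the platter about 60 mm from its centre.
- cap_top (a point): Centre of the cap's blue top, 40 mm above its rim. Inside the cap are three full-depth keyways 120 degrees apart, 8 mm wide, reaching out to 42 mm across. They cannot be seen from outside and their direction is not told: find it by turning. Turning through 120 degrees is sure to meet a fit, which allows about 0.08 rad either way.
- fixture: Orange test fixture box fixed to the bench, 130 x 190 x 50 mm (x, y, z). Origin at the centre of its underside, z up. The socket stands in the middle of its top; low green boards with terminals (up to 6 mm high) lie near both y ends.
- socket_stop (a point): Point on the socket's vertical axis at the height (54 mm above the bench) where the cap's lower rim stops when fully home; z up. On this axis stands a fixed steel spigot, 31 mm diameter, its tip 28 mm above this point, tapered over the last 6 mm.
- socket_pins (a point): Point on the socket's axis level with the tops of its pins, 20 mm above socket_stop: three level brass pins of 5 mm round bar, 120 degrees apart, to 39 mm across, turned differently in each run. A cap not in line rests here with its rim; in line, it drops 12 mm onto the contact ring, and pushed on goes 8 mm further to the stop.
- contact_ring (a joint): Yellow spring contact ring round the foot of the spigot, 45 to 62 mm diameter, sliding vertically. 0 = up (its top 8 mm above socket_stop), 0.008 m = pressed fully down. The spring needs 4 N to start and about 10.5 N at the bottom, and pushes the cap back up when it is let go.
- turntable: Turntable fixed to the bench. Origin at the centre of its black foot (120 mm diameter). On it a white platter of 200 mm diameter, its top 39 mm above the bench, which spins freely at the least touch and has no drive.
- adapter: Bystander: black plug-in power adapter, 36 x 44 x 30 mm (x, y, z) with two upright steel blades to 44 mm high, standing on the platter about 55 mm from its centre, opposite the cap. Origin at the centre of its underside.
- meter: Bystander: black panel meter with a red display, 45 x 75 x 42 mm (x, y, z), standing on the bench. Origin at the centre of its underside.
- driver: Bystander: screwdriver lying on the bench along its own x, 200 mm long and 26 mm thick, handle to -x. Origin midway along it, at bench height.

How it is judged:
By the outcome, as a careful person would: the job done as asked, in the order asked, and still so for the second after the job is handed in, while the arm keeps its last pose, push and grip.
It also fails if it takes over 54 s, if anything falls off the work surface, if the arm or the gripper's body presses on something with over 40 N, if the wrist force passes 120 N, or if a joint passes its speed limit or range.

ROBOT

A 6-joint arm with a two-finger parallel gripper is mounted at the origin on the work surface. World frame = base frame: x ahead of the robot, y to its left, z up, the work surface at z = 0. Lengths are in m, angles in rad, forces in N, time in s.
With the tool pointing down it reaches from about 0.4 to 0.825 m from the base axis. Payload 7 kg.
Tool frame: the origin (TCP) lies midway between the tips of the shut fingers; the grasp point (between the pads) lies 19 mm behind it; z points along the fingers, x is the direction in which the jaws open and shut, and the axes are right-handed (so a half turn about z gives the same grasp; the last joint's range is limited). The gripper opens to 88 mm and grips with 3 to 60 N. Pads are 19 mm wide; open, the fingers measure 130 mm over their backs; the gripper's body (78 mm by 193 mm) begins 47 mm behind the grasp point.
Start: joints at [-0.948, 0.359, 0.012, 0, -1.224, -0.288], TCP at [0.222, -0.638, 0.203] pointing down, gripper open.
Joint ranges: [-3.07, 3.07], [-1.43, 2.12], [-1.02, 1.25], [-3.03, 1.67], [-3.05, -0], [-3.03, 3.03]. Speed limits (rad/s): [2.39, 2.39, 3.01, 3.14, 3.14, 3.14].

INTERFACE

Orientations are given as [roll, pitch, yaw] about the fixed x, y, z axes, in that order (R = Rz(yaw) Ry(pitch) Rx(roll)).
In Python, from station import arm, viewer, ticket gives the robot as it stands. The module is installed in compiled form; this text tells all that it offers.
- The arm moves only by the tool step_arm, never from a script. Its argument "targets" is a list of rows, each a list of 3 entries, a list of its own where there are three numbers: the shift along the tool's x, y, z in m, then the turn, a rotation vector about the tool's x, y, z in degrees, then the opening, from -1 (shut) to 1 (fully open), so that 0 is half open. A call has exactly 8 rows; each row shifts and turns the commanded pose from where the row before left it, along the tool's axes as they then stand; what a row does not reach is not made up. A row lasts 1/10 s, in which the tool goes at most 50 mm and 8.59 degrees, less where a joint would pass 70% of its speed; a pose out of reach is approached as far as the arm can. A call is refused whole if a number of a shift passes 0.05 or a number of a turn 8.59, either way. A call with a gripper value outside its range is refused whole. The fingers move at their own pace and stop on an object; "grip_force" is the grip in N (left out, the last holds). Time passes only in rows, so rows that do not move let the fingers close, or fill a call up. It gives the time, the measured TCP pose, the force and the opening at its end, in the units of the state.
- arm.get_state(): the state, without advancing time (a new reading comes with each control period).
- viewer.grab_frame(name): name is "scene" or "top" or "wrist"; returns (picture, depth): 400x640x3 uint8, red, green, blue; 400x640 float32, m along the optical axis (not along the pixel's ray), 0 where there is no reading.
- viewer.calibration(name): a dict with "fov_y" (degrees; the focal length in pixels is half the picture's height over the tangent of half this angle, whatever the lens; pixels are square), "cx", "cy" (the principal point, pixels), "distortion" ([k1, k2, p1, p2, k3] as OpenCV has them; the pictures are not rectified), "world_to_cam" (4x4, takes a point from world to camera coordinates); the wrist camera has in their place "tool_from_camera" (4x4, takes a point from camera to tool coordinates, whose origin is the TCP and whose axes are the tool frame's). Camera axes: x right, y up, looking along -z (the intrinsics and any distortion apply to the point x, -y, -z); pixel columns grow to the right and rows downward; lengths in m; the calibration is good to about 2 mm. A picture is of the moment at which its call begins: read the wrist's pose just before it. calibration takes no time and is no camera call.
- ticket.job_done(): hands the job in, once; it reports no verdict.
The state is a dict: "t": time; "q": joint angles; "qd": joint speeds; "joint_efforts": joint torques, N m; "eef_pos": TCP position; "ee_rot": TCP orientation; "force": force on the tool from outside, world axes, zero at the start; "moment": the same for the moment, N m; "width": finger opening in m.
Only numpy, scipy, OpenCV 4.12 (cv2) and the standard library are available. Lean on these libraries where they do the work, as an engineer would, in place of code of your own. Each camera call takes 0.05 s, during which the arm holds its last target.

## Working session

There is one attempt and no reset: what is moved stays moved. The work goes in short steps, Python scripts to look and compute and a tool call to move; the robot and the scene stay as the last step left them, time stands still between calls to the robot, and variables do not carry over. Pictures are saved under pics/ and viewed, and the job is handed in when it is done.

Besides the shell and the picture viewer there is one more tool, called after "Call:" by a JSON object that holds its "fn" and its "kwargs", one argument or row to a line. step_arm: Moves the arm, as the interface text tells. Its arguments: {"type":"object","properties":{"targets":{"type":"array"},"grip_force":{"type":"number"}},"required":["targets"]}

```bash
mkdir -p pics
cat > h.py <<'E'
import numpy as np, cv2
from station import arm, viewer, ticket
from scipy.spatial.transform import Rotation as R
def K(c):
    f=200/np.tan(np.radians(c["fov_y"])/2); return np.array([[f,0,c["cx"]],[0,f,c["cy"]],[0,0,1.]]),np.array(c["distortion"],float)
def w2c(name,st=None):
    c=viewer.calibration(name)
    if name!="wrist": return c,np.array(c["world_to_cam"])
    T=np.eye(4);T[:3,:3]=R.from_euler("xyz",st["ee_rot"]).as_matrix();T[:3,3]=st["eef_pos"]
    return c,np.linalg.inv(T@np.array(c["tool_from_camera"]))
def rays(name,uv,st=None):
    c,M=w2c(name,st);k,d=K(c)
    p=cv2.undistortPoints(np.array(uv,float).reshape(-1,1,2),k,d).reshape(-1,2)
    D=np.c_[p[:,0],-p[:,1],-np.ones(len(p))]
    C=np.linalg.inv(M); return C[:3,3],D@C[:3,:3].T
def plane(name,uv,z,st=None):
    o,d=rays(name,uv,st); return o+d*((z-o[2])/d[:,2])[:,None]
def proj(name,P,st=None):
    c,M=w2c(name,st);k,d=K(c)
    q=np.array(P,float).reshape(-1,3)@M[:3,:3].T+M[:3,3]; q=q*[1,-1,-1]
    return cv2.projectPoints(q,np.zeros(3),np.zeros(3),k,d)[0].reshape(-1,2)
def cloud(name,dep,st=None):
    v,u=np.mgrid[0:400,0:640]; o,d=rays(name,np.c_[u.ravel(),v.ravel()],st)
    return (o+d*dep.reshape(-1,1)).reshape(400,640,3)
def grab(name,fn):
    st=arm.get_state(); im,dp=viewer.grab_frame(name); cv2.imwrite("pics/"+fn+".png",im[:,:,::-1]); np.savez("pics/"+fn+".npz",im=im,dp=dp,pos=st["eef_pos"],rot=st["ee_rot"]); return st,im,dp
def load(fn):
    z=np.load("pics/"+fn+".npz"); return dict(eef_pos=z["pos"],ee_rot=z["rot"]),z["im"],z["dp"]
E
python3 - <<'E'
from h import *
np.set_printoptions(precision=4,suppress=True)
for n in("scene","top","wrist"): grab(n,n+"0")
for n in("scene","top","wrist"):
    c=viewer.calibration(n); print(n,{k:np.array(v).round(3).tolist() for k,v in c.items()})
print(arm.get_state())
E
```

```text
scene {'fov_y': 53.83, 'cx': 321.892, 'cy': 201.616, 'distortion': [-0.074, 0.0, 0.0, 0.0, 0.0], 'world_to_cam': [[-0.012, 1.0, -0.008, 0.026], [-0.845, -0.005, 0.534, 0.447], [0.534, 0.013, 0.845, -1.088], [0.0, 0.0, 0.0, 1.0]]}
top {'fov_y': 50.095, 'cx': 308.556, 'cy': 197.384, 'distortion': [-0.112, 0.0, 0.0, 0.0, 0.0], 'world_to_cam': [[-0.008, -1.0, -0.014, -0.007], [0.999, -0.009, 0.04, -0.583], [-0.04, -0.014, 0.999, -1.031], [0.0, 0.0, 0.0, 1.0]]}
wrist {'fov_y': 58.33, 'cx': 318.502, 'cy': 199.437, 'distortion': [0.013, 0.0, 0.0, 0.0, 0.0], 'tool_from_camera': [[1.0, -0.001, 0.0, -0.001], [-0.0, -0.965, -0.262, -0.07], [0.0, 0.262, -0.965, -0.182], [0.0, 0.0, 0.0, 1.0]]}
{'t': 0.15, 'q': array([-0.9479,  0.3592,  0.0113, -0.0002, -1.2241, -0.2881]), 'qd': array([ 0.0007,  0.0005,  0.0019,  0.0021, -0.0016, -0.0006]), 'joint_efforts': array([ -0.0017, -58.3272,  29.329 ,   7.0012,   0.0087,  -0.0001]), 'eef_pos': array([ 0.2216, -0.6372,  0.2019]), 'ee_rot': array([-3.1415, -0.0013,  1.9055]), 'force': array([-0.5197,  0.5954, -0.3662]), 'moment': array([-0.0128,  0.0164, -0.0246]), 'width': 0.08763929634475476}
```

View pics/top0.png

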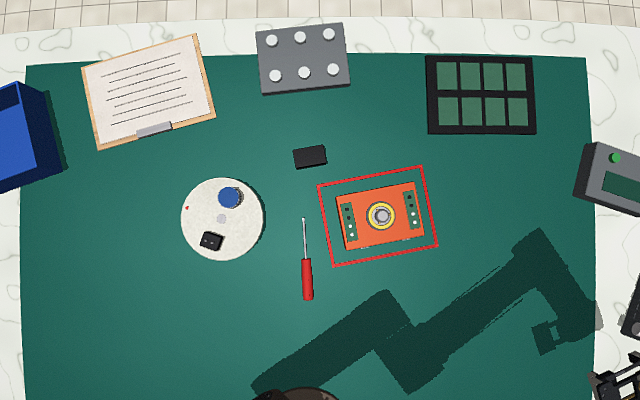

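View pics/scene0.png

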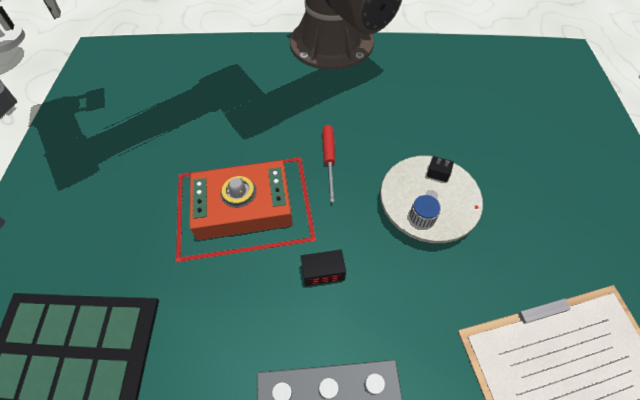

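View pics/wrist0.png

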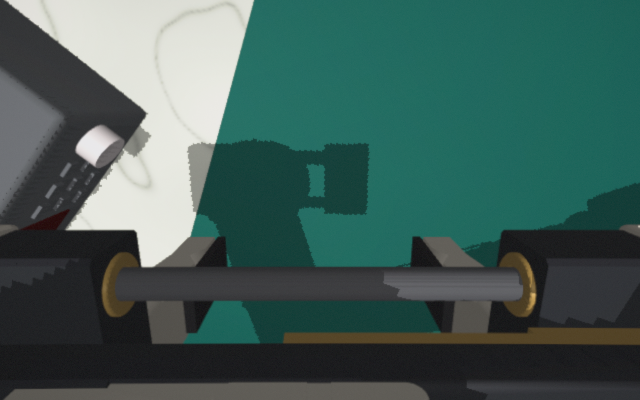

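The top view shows the cap at (230,197), the socket at (381,216), the adapter at (212,241), the meter at (310,156) and the driver at (307,265). The scene view shows the cap at (426,207) and the socket at (238,188). Next I'll measure them.

```bash
cat >> h.py <<'E'
def mask(im,lo,hi,box=None):
    m=cv2.inRange(cv2.cvtColor(im,cv2.COLOR_RGB2HSV),np.array(lo),np.array(hi))
    if box: z=np.zeros_like(m); a,b,c,d=box; z[b:d,a:c]=m[b:d,a:c]; m=z
    return m
def big(m):
    c=cv2.findContours(m,cv2.RETR_EXTERNAL,cv2.CHAIN_APPROX_NONE)[0]; return max(c,key=cv2.contourArea)
def tri(a,b):
    (o1,d1),(o2,d2)=a,b; d1=d1/np.linalg.norm(d1);d2=d2/np.linalg.norm(d2)
    s=np.linalg.lstsq(np.c_[d1,-d2],o2-o1,rcond=None)[0]; p,q=o1+s[0]*d1,o2+s[1]*d2
    return (p+q)/2,np.linalg.norm(p-q)
E
python3 - <<'E'
from h import *
np.set_printoptions(precision=4,suppress=True)
def both(lo,hi,bt,bs):
    out=[]
    for n,b in(("top",bt),("scene",bs)):
        st,im,dp=load(n+"0"); c=big(mask(im,lo,hi,b)); e=cv2.fitEllipse(cv2.convexHull(c)); print(n,e); out.append((n,e[0],dp,c))
    r=[rays(n,[e]) for n,e,_,_ in out]
    print("tri",tri((r[0][0],r[0][1][0]),(r[1][0],r[1][1][0])))
    for n,e,dp,c in out:
        P=cloud(n,dp); m=np.zeros((400,640),np.uint8); cv2.drawContours(m,[c],-1,1,-1); q=P[m>0]; q=q[np.isfinite(q).all(1)]
        print(n,"depth med",np.median(q,0))
    return out
print("cap");both((100,120,60),(130,255,255),(215,180,250,215),(405,190,445,235))
print("ring");both((20,120,100),(35,255,255),(355,190,410,240),(210,165,270,215))
print("platter");both((0,0,150),(180,60,255),(170,165,275,270),(370,140,495,250))
# depth patches
for n,pts in(("top",dict(spig=(381,216),fix=(365,235),board=(349,222),cap=(229,195),ad=(211,242),meter=(310,156),drv=(307,285))),("scene",dict(spig=(236,184),cap=(426,204)))):
    st,im,dp=load(n+"0");P=cloud(n,dp)
    for k,(u,v) in pts.items(): print(n,k,P[v,u])
st,im,dp=load("top0")
for nm,lo,hi,b,z in(("fixture",(5,150,120),(15,255,255),(340,180,430,248),.05),("meter",(0,0,0),(180,255,60),(285,138,335,175),.042)):
    c=big(mask(im,lo,hi,b)); r=cv2.minAreaRect(c); print(nm,plane("top",cv2.boxPoints(r),z))
for n in("top","scene"):
    _,im,_=load(n+"0")
    b={"top":(165,130,445,310),"scene":(165,110,500,300)}[n]
    cv2.imwrite(f"pics/{n}z.png",cv2.resize(im[b[1]:b[3],b[0]:b[2],::-1],None,fx=2.35,fy=2.35,interpolation=cv2.INTER_CUBIC))
E
```

```text
cap
top ((227.91249084472656, 196.88043212890625), (19.880821228027344, 20.278581619262695), 149.37460327148438)
scene ((426.4974060058594, 206.28599548339844), (21.394683837890625, 25.690752029418945), 107.62759399414062)
tri (array([0.5837, 0.1723, 0.0718]), np.float64(0.0017077709101179705))
top depth med [0.5833 0.1716 0.0788]
scene depth med [0.5869 0.1699 0.0769]
ring
top ((380.8333740234375, 215.41305541992188), (26.06838035583496, 26.249401092529297), 132.4217071533203)
scene ((237.3283233642578, 189.47259521484375), (26.325271606445312, 31.959123611450195), 71.44049835205078)
tri (array([ 0.5382, -0.1816,  0.056 ]), np.float64(0.0011361283077291992))
top depth med [ 0.5389 -0.1786  0.062 ]
scene depth med [ 0.5457 -0.1784  0.0606]
platter
top ((221.2093048095703, 218.62307739257812), (82.06507110595703, 83.32626342773438), 7.013228893280029)
scene ((431.5836181640625, 197.91551208496094), (82.56158447265625, 103.73786163330078), 109.32221221923828)
tri (array([0.5332, 0.1994, 0.022 ]), np.float64(0.0008075111644406793))
top depth med [0.5343 0.194  0.0392]
scene depth med [0.5524 0.1838 0.037 ]
top spig [ 0.5369 -0.1775  0.081 ]
top fix [ 0.4926 -0.1443  0.0493]
top board [ 0.5234 -0.1071  0.0497]
top cap [0.5877 0.1689 0.0803]
top ad [0.4798 0.2133 0.0703]
top meter [ 0.6805 -0.017   0.0426]
top drv [ 0.3731 -0.0071  0.0267]
scene spig [ 0.5416 -0.1799  0.0792]
scene cap [0.5815 0.1699 0.0761]
fixture [[ 0.5841 -0.0758  0.05  ]
 [ 0.6185 -0.2617  0.05  ]
 [ 0.4915 -0.2845  0.05  ]
 [ 0.4579 -0.0991  0.05  ]]
meter [[ 0.6971  0.0258  0.042 ]
 [ 0.7104 -0.051   0.042 ]
 [ 0.6619 -0.0592  0.042 ]
 [ 0.6486  0.0174  0.042 ]]
```

Call:
{"fn": "step_arm", "kwargs": {
  "targets": [
    [[0.0205,0.0281,0],[0,0,0],1],
    [[0.0205,0.0281,0],[0,0,0],1],
    [[0.0205,0.0281,0],[0,0,0],1],
    [[0.0205,0.0281,0],[0,0,0],1],
    [[0.0205,0.0281,0],[0,0,0],1],
    [[0.0205,0.0281,0],[0,0,0],1],
    [[0.0205,0.0281,0],[0,0,0],1],
    [[0.0205,0.0281,0],[0,0,0],1]
  ]
}}

```text
t: 0.95
eef_pos: [0.3807, -0.4074, 0.2025]
ee_rot: [-3.142, -0.0, 1.906]
force: [0.3, 0.9, -0.1]
width: 0.0878
```

Call:
{"fn": "step_arm", "kwargs": {
  "targets": [
    [[0.0205,0.0281,0.005],[0,0,0],1],
    [[0.0205,0.0281,0.005],[0,0,0],1],
    [[0.0205,0.0281,0.005],[0,0,0],1],
    [[0.0205,0.0281,0.005],[0,0,0],1],
    [[0.0205,0.0281,0.005],[0,0,0],1],
    [[0.0205,0.0281,0.005],[0,0,0],1],
    [[0.0205,0.0281,0.005],[0,0,0],1],
    [[0.0205,0.0281,0.005],[0,0,0],1]
  ]
}}

```text
t: 1.75
eef_pos: [0.5391, -0.1786, 0.1623]
ee_rot: [-3.141, -0.0, 1.906]
force: [0.8, -0.6, 0.3]
width: 0.0879
```

Run:
```python
from h import *
np.set_printoptions(precision=4,suppress=True)
import time
s=arm.get_state();print(s)
st,im,dp=grab("wrist","w1")
c=big(mask(im,(20,120,100),(35,255,255))); print(cv2.fitEllipse(cv2.convexHull(c)), proj("wrist",[[.539,-.18,.062],[.539,-.18,.082]],st))
```

```text
{'t': 1.75, 'q': array([ 0.0245,  0.2141, -0.286 , -0.0001, -1.0708, -1.2604]), 'qd': array([ 0.5385,  0.188 ,  0.1221, -0.0001,  0.0682, -0.5346]), 'joint_efforts': array([ -2.8803, -46.6634,  26.3698,   6.3487,  -0.2344,   0.8526]), 'eef_pos': array([ 0.5391, -0.1786,  0.1623]), 'ee_rot': array([-3.1415, -0.0001,  1.9057]), 'force': array([ 0.8399, -0.5505,  0.2552]), 'moment': array([-0.0981, -0.0621, -0.0194]), 'width': 0.0878717076799944}
((315.6538391113281, 188.6759490966797), (73.6795883178711, 75.33049011230469), 93.50770568847656) [[318.0236 190.9911]
 [317.979  197.3103]]
```

View pics/w1.png

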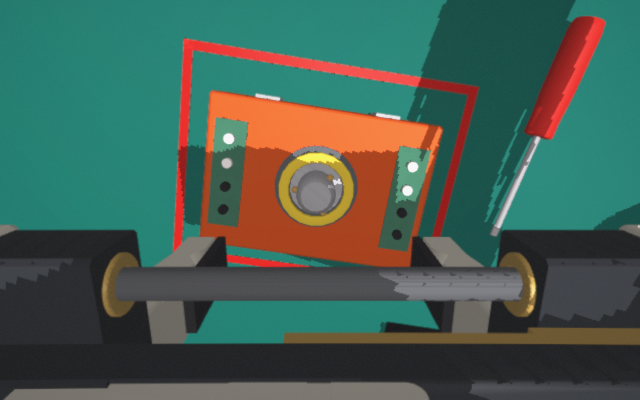

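The wrist view shows the socket ring centred at about (316,189), with pins peeking out near (295,188) and (331,178). The arm was still moving, so I'll take it again at rest.

Run:
```python
from h import *
np.set_printoptions(precision=4,suppress=True)
st,im,dp=grab("wrist","w2")
print(st["eef_pos"],st["ee_rot"],np.abs(st["qd"]).max())
m=mask(im,(20,120,100),(35,255,255))
c=big(m); e=cv2.fitEllipse(cv2.convexHull(c)); print(e, plane("wrist",[e[0]],.062,st))
P=cloud("wrist",dp,st); q=P[m>0]; print("ring depth z",np.percentile(q[:,2],[10,50,90]))
# spigot top from depth
z=P[...,2]; t=((z>.0785)&(z<.09)&(np.hypot(P[...,0]-.539,P[...,1]+.18)<.03)).astype(np.uint8); c=big(t); e=cv2.fitEllipse(c);print("spig",e,np.median(z[t>0]),plane("wrist",[e[0]],.082,st), P[t>0].mean(0))
cv2.imwrite("pics/w2z.png",cv2.resize(im[120:250,230:410,::-1],None,fx=4,fy=4,interpolation=cv2.INTER_CUBIC))
```

```text
[ 0.5415 -0.1757  0.1613] [ 3.1413 -0.0005  1.907 ] 0.0966789629394034
((313.13189697265625, 185.06541442871094), (74.38345336914062, 75.80746459960938), 98.09319305419922) [[ 0.5378 -0.1824  0.062 ]]
ring depth z [0.0608 0.0631 0.2789]
spig ((312.7951354980469, 191.41949462890625), (33.648887634277344, 34.350624084472656), 117.58092498779297) 0.0813866622377987 [[ 0.5381 -0.1823  0.082 ]] [ 0.5384 -0.1822  0.0812]
```

View pics/w2z.png

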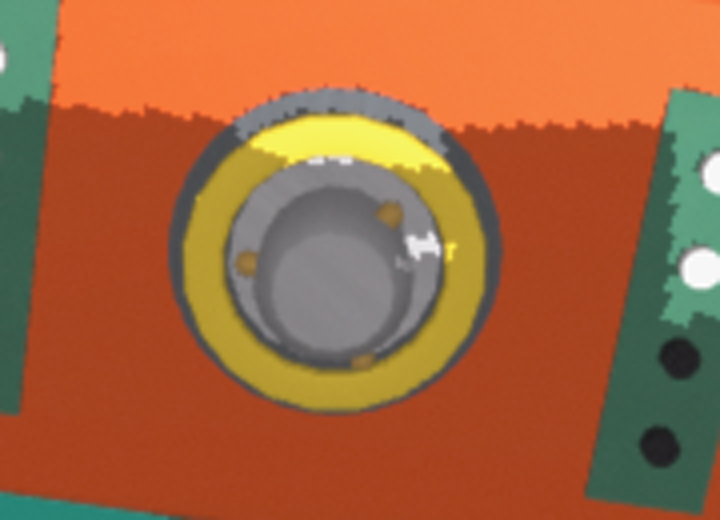

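Call:
{"fn": "step_arm", "kwargs": {
  "targets": [
    [[0.025,0.0125,0],[0,0,0],1],
    [[0.045,0.022,0],[0,0,0],1],
    [[0.045,0.022,0],[0,0,0],1],
    [[0.045,0.022,0],[0,0,0],1],
    [[0.045,0.022,0],[0,0,0],1],
    [[0.045,0.022,0],[0,0,0],1],
    [[0.045,0.022,0],[0,0,0],1],
    [[0.018,0.01,0],[0,0,0],1]
  ]
}}

```text
t: 2.65
eef_pos: [0.5818, 0.1693, 0.1624]
ee_rot: [3.141, -0.0, 1.908]
force: [-0.0, -1.0, 0.4]
width: 0.0876
```

```bash
cat > cap.py <<'E'
from h import *
import sys
np.set_printoptions(precision=4,suppress=True)
viewer.grab_frame("wrist")
st,im,dp=grab("wrist",sys.argv[1])
print(st["t"],st["eef_pos"],st["ee_rot"],np.abs(st["qd"]).max())
m=mask(im,(100,120,60),(130,255,255),(200,80,440,240))
c=big(m); e=cv2.fitEllipse(cv2.convexHull(c)); print(e, plane("wrist",[e[0]],.079,st))
P=cloud("wrist",dp,st); t=np.zeros_like(m); cv2.drawContours(t,[c],-1,1,-1); q=P[t>0]; print("depth",np.median(q,0))
E
python3 cap.py c1
```

```text
2.7 [0.5823 0.1704 0.1621] [ 3.1412 -0.0001  1.9087] 0.05989032315832783
((319.1953125, 198.6723175048828), (59.630374908447266, 61.16848373413086), 90.64629364013672) [[0.5837 0.1705 0.079 ]]
depth [0.5838 0.1705 0.0787]
```

View pics/c1.png

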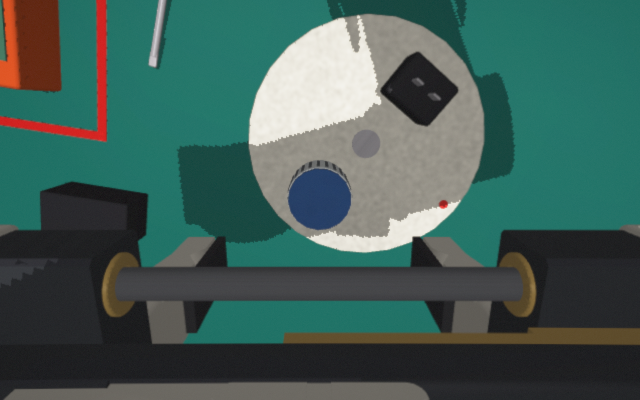

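The wrist view shows the cap at (319,199), the adapter at (420,88), and clear space for the fingers. I'll descend.

Call:
{"fn": "step_arm", "kwargs": {
  "targets": [
    [[-0.0004,0.0013,0.015],[0,0,0],1],
    [[0,0,0.02],[0,0,0],1],
    [[0,0,0.02],[0,0,0],1],
    [[0,0,0.02],[0,0,0],1],
    [[0,0,0.02],[0,0,0],1],
    [[0,0,0.015],[0,0,0],1],
    [[0,0,0.005],[0,0,0],0.6],
    [[0,0,0],[0,0,0],0.4]
  ]
}}

```text
t: 3.55
eef_pos: [0.5826, 0.1647, 0.047]
ee_rot: [-3.14, 0.0, 1.905]
force: [-0.6, 0.5, 0.0]
width: 0.0769
```

Run:
```python
from h import *
np.set_printoptions(precision=4,suppress=True)
st,im,dp=grab("wrist","d1"); print(st["t"],st["eef_pos"],st["ee_rot"],st["force"],st["width"])
```

```text
3.55 [0.5826 0.1647 0.047 ] [-3.14    0.0004  1.9047] [-0.5687  0.5067  0.0212] 0.07694181935699036
```

View pics/d1.png

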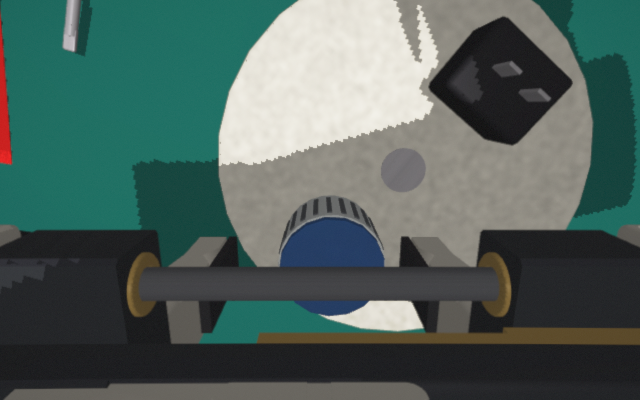

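The cap sits about 13 px to the right of the jaw centre, and the TCP has drifted. I'll correct that before closing.

Call:
{"fn": "step_arm", "kwargs": {
  "targets": [
    [[0.005,0.003,0],[0,0,0],0.4],
    [[0,0,0],[0,0,0],0.4],
    [[0,0,0],[0,0,0],0.4],
    [[0,0,0],[0,0,0],0.4],
    [[0,0,0],[0,0,0],0.4],
    [[0,0,0],[0,0,0],0.4],
    [[0,0,0],[0,0,0],0.4],
    [[0,0,0],[0,0,0],0.4]
  ]
}}

```text
t: 4.4
eef_pos: [0.5842, 0.1716, 0.0476]
ee_rot: [-3.142, -0.0, 1.906]
force: [0.5, 0.9, 0.6]
width: 0.0616
```

Run:
```python
from h import *
np.set_printoptions(precision=4,suppress=True)
st,im,dp=grab("wrist","d2"); print(st["t"],st["eef_pos"],st["ee_rot"],st["force"],st["width"])
cap=np.array([.5837,.1705,0]);d=R.from_euler("xyz",st["ee_rot"]).inv().apply(cap-st["eef_pos"]);print(d)
```

```text
4.4 [0.5842 0.1716 0.0476] [-3.1415 -0.      1.9056] [0.5042 0.9483 0.594 ] 0.06156785542625243
[-0.0009 -0.0008  0.0476]
```

View pics/d2.png

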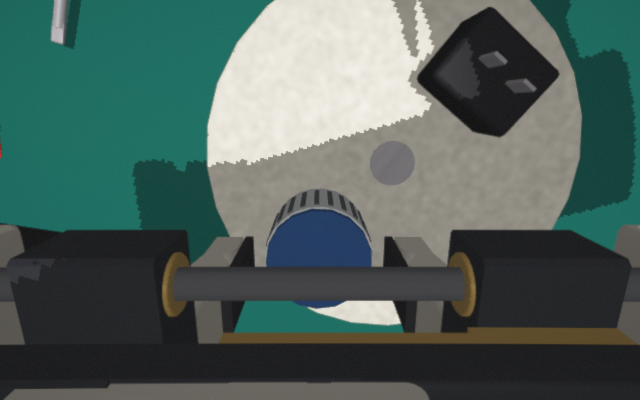

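The cap is now centred between the jaws at (319,250). I'll close.

Call:
{"fn": "step_arm", "kwargs": {
  "targets": [
    [[0,0,0],[0,0,0],0.1],
    [[0,0,0],[0,0,0],0],
    [[0,0,0],[0,0,0],-0.3],
    [[0,0,0],[0,0,0],-0.6],
    [[0,0,0],[0,0,0],-1],
    [[0,0,0],[0,0,0],-1],
    [[0,0,0],[0,0,0],-1],
    [[0,0,0],[0,0,0],-1]
  ],
  "grip_force": 40
}}

```text
t: 5.25
eef_pos: [0.5842, 0.1716, 0.0475]
ee_rot: [-3.142, 0.0, 1.906]
force: [0.8, 0.4, -0.3]
width: 0.0482
```

Call:
{"fn": "step_arm", "kwargs": {
  "targets": [
    [[0,0,0],[0,0,0],-1],
    [[0,0,-0.003],[0,0,0],-1],
    [[0,0,-0.01],[0,0,0],-1],
    [[0,0,-0.02],[0,0,0],-1],
    [[0,0,-0.025],[0,0,0],-1],
    [[0,0,-0.02],[0,0,0],-1],
    [[0,0,-0.012],[0,0,0],-1],
    [[0,0,0],[0,0,0],-1]
  ]
}}

```text
t: 6.05
eef_pos: [0.5852, 0.1722, 0.1398]
ee_rot: [3.138, -0.001, 1.906]
force: [-0.7, -0.0, -1.9]
width: 0.048
```

Run:
```python
from h import *
np.set_printoptions(precision=4,suppress=True)
st,im,dp=grab("wrist","e1"); print(st["t"],st["eef_pos"],st["ee_rot"],st["force"],st["width"],st["q"])
P=cloud("wrist",dp,st);m=mask(im,(100,120,60),(130,255,255),(200,150,440,265))
q=P[m>0];Rm=R.from_euler("xyz",st["ee_rot"])
l=Rm.inv().apply(q-st["eef_pos"]); l=l[np.abs(l[:,2])<.06]; print("cap top in tool: z",np.percentile(l[:,2],[5,50,95]),"x",np.percentile(l[:,0],[.5,99.5]),"y",np.percentile(l[:,1],[.5,99.5]))
t=np.array([.538,-.1823,0]);print(Rm.inv().apply(t-st["eef_pos"]))
```

```text
6.05 [0.5852 0.1722 0.1398] [ 3.1379 -0.0007  1.9058] [-0.6687 -0.0203 -1.8579] 0.04797786592695635 [ 0.6062  0.2973 -0.2273  0.0004 -1.0425 -1.8422]
cap top in tool: z [-0.0321 -0.0311 -0.0301] x [-0.0239  0.0222] y [-0.0237  0.0017]
[-0.3194 -0.1616  0.139 ]
```

View pics/e1.png

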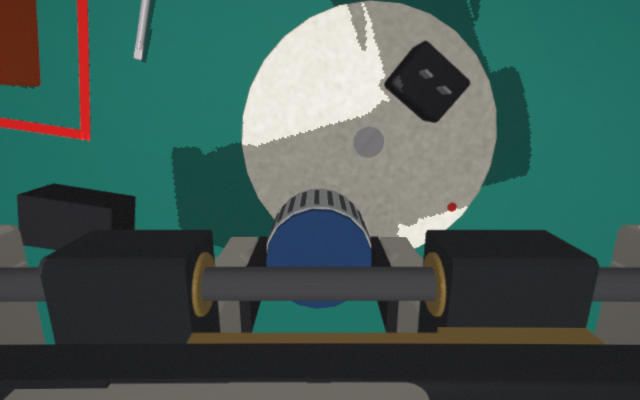

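The cap is held squarely at (319,258) and is clear of the platter. I'll refine where its centre sits in the tool frame.

```bash
cat > fitc.py <<'E'
from h import *
from scipy.optimize import least_squares
np.set_printoptions(precision=4,suppress=True)
def edge(fn,ztop,box):
    st,im,dp=load(fn); c=big(mask(im,(100,120,60),(130,255,255),box))[:,0,:].astype(float)
    Rm=R.from_euler("xyz",st["ee_rot"]); w=plane("wrist",c,ztop,st); return c,Rm.inv().apply(w-st["eef_pos"])[:,:2],st
c,l,st=edge("c1",.079,(200,80,440,240)); (x,y),r=cv2.minEnclosingCircle(l.astype(np.float32)*1000); print("c1",x,y,r)
f=least_squares(lambda p:np.hypot(l[:,0]-p[0],l[:,1]-p[1])-p[2],[0,0,.025]); print(f.x); r0=f.x[2]
st,_,_=load("e1")
c,l,st=edge("e1",st["eef_pos"][2]+.031,(200,150,440,264)); k=(c[:,1]<250)&(c[:,0]>270)&(c[:,0]<368); l=l[k]
f=least_squares(lambda p:np.hypot(l[:,0]-p[0],l[:,1]-p[1])-r0,[0,0]); print("held",f.x,np.sqrt(np.mean(f.fun**2)))
E
python3 fitc.py
```

```text
c1 -0.2747664153575897 1.7263548374176025 23.776615142822266
[-0.0003  0.0019  0.0232]
held [-0.0007 -0.0012] 0.00015563678189543152
```

Call:
{"fn": "step_arm", "kwargs": {
  "targets": [
    [[-0.015,-0.0075,0],[0,0,0],-1],
    [[-0.035,-0.0175,0],[0,0,0],-1],
    [[-0.04,-0.02,0],[0,0,0],-1],
    [[-0.04,-0.02,0],[0,0,0],-1],
    [[-0.04,-0.02,0],[0,0,0],-1],
    [[-0.04,-0.02,0],[0,0,0],-1],
    [[-0.04,-0.02,0],[0,0,0],-1],
    [[-0.04,-0.02,0],[0,0,0],-1]
  ]
}}

```text
t: 6.9
eef_pos: [0.5408, -0.152, 0.1364]
ee_rot: [-3.14, -0.001, 1.906]
force: [1.8, -0.3, -0.5]
width: 0.0484
```

Call:
{"fn": "step_arm", "kwargs": {
  "targets": [
    [[-0.02,-0.01,0],[0,0,0],-1],
    [[-0.0084,-0.005,0],[0,0,0],-1],
    [[0,0,0.005],[0,0,0],-1],
    [[0,0,0.01],[0,0,0],-1],
    [[0,0,0.01],[0,0,0],-1],
    [[0,0,0.005],[0,0,0],-1],
    [[0,0,0],[0,0,0],-1],
    [[0,0,0],[0,0,0],-1]
  ]
}}

```text
t: 7.7
eef_pos: [0.5379, -0.1812, 0.1074]
ee_rot: [-3.141, 0.0, 1.907]
force: [0.3, -0.2, -0.3]
width: 0.048
```

```bash
cat > e.py <<'E'
from h import *
np.set_printoptions(precision=4,suppress=True)
viewer.grab_frame("top")
for n in("scene","top"): grab(n,n+"2")
st,im,dp=grab("wrist","f1"); print(st["t"],st["eef_pos"],st["ee_rot"],st["force"],st["moment"],st["width"],st["q"],np.abs(st["qd"]).max())
Rm=R.from_euler("xyz",st["ee_rot"]); t=np.array([.5389,-.1812,0]);print(Rm.inv().apply(t-st["eef_pos"]))
_,im,_=load("scene2");cv2.imwrite("pics/scene2z.png",cv2.resize(im[90:260,130:400,::-1],None,fx=2.8,fy=2.8,interpolation=cv2.INTER_CUBIC))
E
python3 e.py
```

```text
7.85 [ 0.5381 -0.1815  0.108 ] [3.1409 0.0003 1.906 ] [ 0.4075  0.0045 -0.6099] [ 0.0575 -0.0408  0.    ] 0.04804346125347626 [ 0.0192  0.264  -0.3565  0.0001 -0.9495 -1.2549] 0.003307389893967059
[0.0001 0.0008 0.108 ]
```

View pics/f1.png

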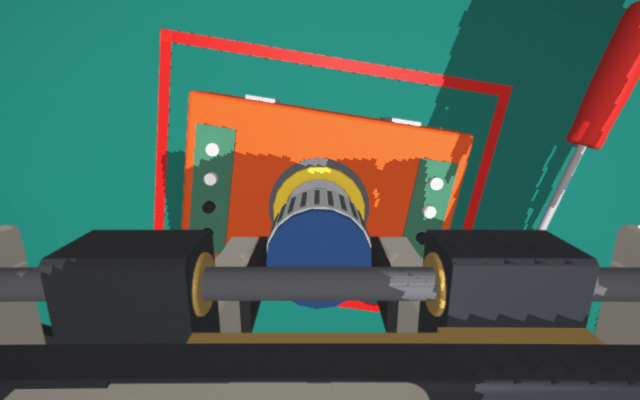

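View pics/scene2z.png

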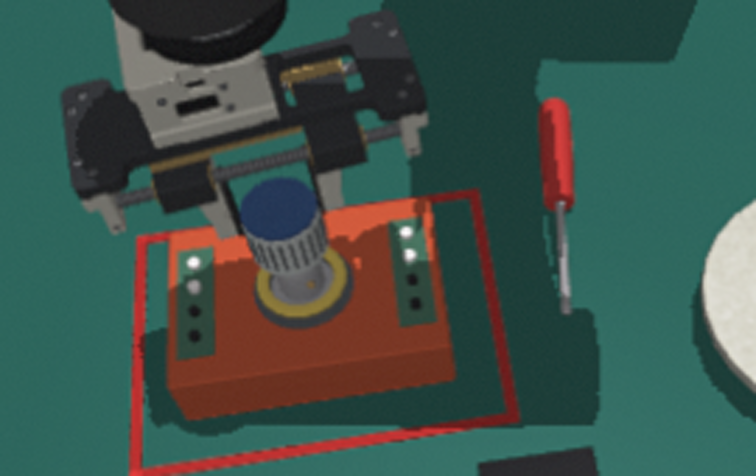

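The scene view shows the cap above the spigot and well aligned. I'll descend slowly to just above the pins.

Call:
{"fn": "step_arm", "kwargs": {
  "targets": [
    [[0,0.0008,0.006],[0,0,0],-1],
    [[0,0,0.005],[0,0,0],-1],
    [[0,0,0.003],[0,0,0],-1],
    [[0,0,0.003],[0,0,0],-1],
    [[0,0,0.003],[0,0,0],-1],
    [[0,0,0.002],[0,0,0],-1],
    [[0,0,0.001],[0,0,0],-1],
    [[0,0,0],[0,0,0],-1]
  ]
}}

```text
t: 8.7
eef_pos: [0.5384, -0.1814, 0.0844]
ee_rot: [-3.141, -0.0, 1.906]
force: [0.6, -0.6, -0.9]
width: 0.048
```

```bash
cat > s.py <<'E'
from h import *
np.set_printoptions(precision=4,suppress=True)
st=arm.get_state(); print(st["t"],st["eef_pos"],st["ee_rot"],"F",st["force"],"M",st["moment"],st["width"],"q6",st["q"][5])
E
python3 s.py
```

```text
8.7 [ 0.5384 -0.1814  0.0844] [-3.1414 -0.      1.9056] F [ 0.62   -0.5545 -0.9126] M [ 0.0104  0.0168 -0.0259] 0.04796690915543133 q6 -1.2553721359496544
```

Call:
{"fn": "step_arm", "kwargs": {
  "targets": [
    [[0,0,0.001],[0,0,0],-1],
    [[0,0,0.0005],[0,0,0],-1],
    [[0,0,0.0005],[0,0,0],-1],
    [[0,0,0.0005],[0,0,0],-1],
    [[0,0,0.0005],[0,0,0],-1],
    [[0,0,0],[0,0,0],-1],
    [[0,0,0],[0,0,0],-1],
    [[0,0,0],[0,0,0],-1]
  ]
}}

```text
t: 9.5
eef_pos: [0.5387, -0.1814, 0.0819]
ee_rot: [3.141, 0.0, 1.906]
force: [-0.5, 1.2, 5.2]
width: 0.0481
```

```bash
python3 s.py
```

```text
9.5 [ 0.5387 -0.1814  0.0819] [3.141  0.0003 1.9057] F [-0.5395  1.1909  5.1902] M [ 0.3097  0.362  -0.0539] 0.04812242561118577 q6 -1.2553671601263752
```

Call:
{"fn": "step_arm", "kwargs": {
  "targets": [
    [[0,0,0.0004],[0,0,-1.2],-1],
    [[0,0,0],[0,0,-1.2],-1],
    [[0,0,0],[0,0,-1.2],-1],
    [[0,0,0],[0,0,-1.2],-1],
    [[0,0,0],[0,0,-1.2],-1],
    [[0,0,0],[0,0,-1.2],-1],
    [[0,0,0],[0,0,-1.2],-1],
    [[0,0,0],[0,0,-1.2],-1]
  ]
}}

```text
t: 10.3
eef_pos: [0.5395, -0.1814, 0.0819]
ee_rot: [3.14, 0.001, 2.075]
force: [0.7, 0.6, 5.5]
width: 0.0481
```

```bash
python3 s.py
```

```text
10.3 [ 0.5395 -0.1814  0.0819] [3.1399 0.0011 2.0748] F [0.6719 0.5759 5.5027] M [ 0.6326  0.0146 -0.1161] 0.04810560302548593 q6 -1.0864291888513473
```

Call:
{"fn": "step_arm", "kwargs": {
  "targets": [
    [[0,0,0],[0,0,-1.2],-1],
    [[0,0,0],[0,0,-1.2],-1],
    [[0,0,0],[0,0,-1.2],-1],
    [[0,0,0],[0,0,-1.2],-1],
    [[0,0,0],[0,0,-1.2],-1],
    [[0,0,0],[0,0,-1.2],-1],
    [[0,0,0],[0,0,-1.2],-1],
    [[0,0,0],[0,0,-1.2],-1]
  ]
}}

```text
t: 11.1
eef_pos: [0.5395, -0.1813, 0.0818]
ee_rot: [3.14, 0.001, 2.242]
force: [-0.3, 2.6, 5.4]
width: 0.0483
```

```bash
python3 s.py
```

```text
11.1 [ 0.5395 -0.1813  0.0818] [3.14   0.0013 2.2424] F [-0.2729  2.6327  5.3898] M [ 0.8243  0.0421 -0.0684] 0.04825191419394518 q6 -0.9188546016598339
```

Call:
{"fn": "step_arm", "kwargs": {
  "targets": [
    [[0.0004,0.0003,0],[0,0,-1.2],-1],
    [[0,0,0],[0,0,-1.2],-1],
    [[0,0,0],[0,0,-1.2],-1],
    [[0,0,0],[0,0,-1.2],-1],
    [[0,0,0],[0,0,-1.2],-1],
    [[0,0,0],[0,0,-1.2],-1],
    [[0,0,0],[0,0,-1.2],-1],
    [[0,0,0],[0,0,-1.2],-1]
  ]
}}

```text
t: 11.9
eef_pos: [0.5391, -0.181, 0.0818]
ee_rot: [3.141, 0.001, 2.41]
force: [0.3, 1.4, 6.8]
width: 0.0482
```

```bash
python3 s.py
```

```text
11.9 [ 0.5391 -0.181   0.0818] [3.1409 0.0011 2.41  ] F [0.2672 1.4185 6.8383] M [ 0.466   0.2093 -0.0879] 0.04818910147282393 q6 -0.7521859026729113
```

Call:
{"fn": "step_arm", "kwargs": {
  "targets": [
    [[0,0,0],[0,0,-1.2],-1],
    [[0,0,0],[0,0,-1.2],-1],
    [[0,0,0],[0,0,-1.2],-1],
    [[0,0,0],[0,0,-1.2],-1],
    [[0,0,0],[0,0,-1.2],-1],
    [[0,0,0],[0,0,-1.2],-1],
    [[0,0,0],[0,0,-1.2],-1],
    [[0,0,0],[0,0,-1.2],-1]
  ]
}}

```text
t: 12.7
eef_pos: [0.5391, -0.1809, 0.0818]
ee_rot: [3.141, 0.001, 2.577]
force: [-0.6, 1.0, 7.0]
width: 0.0482
```

```bash
python3 s.py
```

```text
12.7 [ 0.5391 -0.1809  0.0818] [3.141  0.0012 2.5775] F [-0.6452  1.0139  7.0013] M [ 0.6155  0.2568 -0.0722] 0.04820600561188189 q6 -0.5846394393187112
```

Call:
{"fn": "step_arm", "kwargs": {
  "targets": [
    [[0,0,0],[0,0,-1.2],-1],
    [[0,0,0],[0,0,-1.2],-1],
    [[0,0,0],[0,0,-1.2],-1],
    [[0,0,0],[0,0,-1.2],-1],
    [[0,0,0],[0,0,-1.2],-1],
    [[0,0,0],[0,0,-1.2],-1],
    [[0,0,0],[0,0,-1.2],-1],
    [[0,0,0],[0,0,-1.2],-1]
  ]
}}

```text
t: 13.5
eef_pos: [0.5389, -0.181, 0.0817]
ee_rot: [3.141, 0.001, 2.745]
force: [0.1, 0.5, 6.8]
width: 0.0485
```

```bash
python3 s.py
```

```text
13.5 [ 0.5389 -0.181   0.0817] [3.1414 0.0009 2.7451] F [0.0769 0.4873 6.8111] M [ 0.4812  0.3447 -0.1362] 0.04848895232829823 q6 -0.4170487012149159
```

Call:
{"fn": "step_arm", "kwargs": {
  "targets": [
    [[0,0,0],[0,0,-1.2],-1],
    [[0,0,0],[0,0,-1.2],-1],
    [[0,0,0],[0,0,-1.2],-1],
    [[0,0,0],[0,0,-1.2],-1],
    [[0,0,0],[0,0,-1.2],-1],
    [[0,0,0],[0,0,-1.2],-1],
    [[0,0,0],[0,0,-1.2],-1],
    [[0,0,0],[0,0,-1.2],-1]
  ]
}}

```text
t: 14.3
eef_pos: [0.539, -0.181, 0.0818]
ee_rot: [3.142, 0.001, 2.913]
force: [-0.0, 1.2, 6.9]
width: 0.0484
```

```bash
python3 s.py
```

```text
14.3 [ 0.539  -0.181   0.0818] [3.1416 0.0011 2.9126] F [-0.0117  1.2262  6.8799] M [ 0.4361  0.3971 -0.0898] 0.04842351512185142 q6 -0.24949516557880058
```

Call:
{"fn": "step_arm", "kwargs": {
  "targets": [
    [[0,0,0],[0,0,-1.2],-1],
    [[0,0,0],[0,0,-1.2],-1],
    [[0,0,0],[0,0,-1.2],-1],
    [[0,0,0],[0,0,-1.2],-1],
    [[0,0,0],[0,0,-1.2],-1],
    [[0,0,0],[0,0,-1.2],-1],
    [[0,0,0],[0,0,-1.2],-1],
    [[0,0,0],[0,0,-1.2],-1]
  ]
}}

```text
t: 15.1
eef_pos: [0.539, -0.181, 0.0817]
ee_rot: [-3.141, 0.001, 3.08]
force: [-0.3, 0.8, 5.3]
width: 0.0485
```

```bash
python3 s.py
```

```text
15.1 [ 0.539  -0.181   0.0817] [-3.1414  0.0011  3.0802] F [-0.2819  0.8107  5.2915] M [ 0.4501  0.2279 -0.0613] 0.04853275848325136 q6 -0.08195195763527469
```

Call:
{"fn": "step_arm", "kwargs": {
  "targets": [
    [[0,0,0.0002],[0,0,-1.2],-1],
    [[0,0,0],[0,0,-1.2],-1],
    [[0,0,0],[0,0,-1.2],-1],
    [[0,0,0],[0,0,-1.2],-1],
    [[0,0,0],[0,0,-1.2],-1],
    [[0,0,0],[0,0,-1.2],-1],
    [[0,0,0],[0,0,-1.2],-1],
    [[0,0,0],[0,0,-1.2],-1]
  ]
}}

```text
t: 15.9
eef_pos: [0.5379, -0.1809, 0.0804]
ee_rot: [3.141, -0.001, -3.036]
force: [-0.1, -0.8, -0.5]
width: 0.0482
```

```bash
python3 s.py
```

```text
15.9 [ 0.5379 -0.1809  0.0804] [ 3.1413 -0.0012 -3.0357] F [-0.1415 -0.8068 -0.5212] M [-0.007  -0.0762  0.021 ] 0.04824027619349888 q6 0.08585235410806213
```

The force fell to zero and the tool dropped, so the keyways have met the pins. I'll lower it straight down.

Call:
{"fn": "step_arm", "kwargs": {
  "targets": [
    [[0,0,0.001],[0,0,0],-1],
    [[0,0,0.001],[0,0,0],-1],
    [[0,0,0.001],[0,0,0],-1],
    [[0,0,0.001],[0,0,0],-1],
    [[0,0,0.001],[0,0,0],-1],
    [[0,0,0.001],[0,0,0],-1],
    [[0,0,0.001],[0,0,0],-1],
    [[0,0,0],[0,0,0],-1]
  ]
}}

```text
t: 16.7
eef_pos: [0.5384, -0.1809, 0.0736]
ee_rot: [3.141, -0.0, -3.037]
force: [1.5, -0.5, -2.3]
width: 0.0484
```

```bash
python3 s.py
```

```text
16.7 [ 0.5384 -0.1809  0.0736] [ 3.1415 -0.0002 -3.0373] F [ 1.463  -0.5041 -2.2725] M [-0.2893 -0.5676  0.1342] 0.04837210180536133 q6 0.08416022249437283
```

Call:
{"fn": "step_arm", "kwargs": {
  "targets": [
    [[0,0,0.001],[0,0,-0.8],-1],
    [[0,0,0.001],[0,0,0],-1],
    [[0,0,0.001],[0,0,0],-1],
    [[0,0,0.001],[0,0,0],-1],
    [[0,0,0.001],[0,0,0],-1],
    [[0,0,0.001],[0,0,0],-1],
    [[0,0,0.001],[0,0,0],-1],
    [[0,0,0],[0,0,0],-1]
  ]
}}

```text
t: 17.5
eef_pos: [0.5384, -0.1811, 0.0672]
ee_rot: [-3.141, 0.0, -3.023]
force: [-0.7, -1.9, 3.8]
width: 0.0482
```

```bash
python3 s.py
```

```text
17.5 [ 0.5384 -0.1811  0.0672] [-3.1413  0.0001 -3.0231] F [-0.6971 -1.8794  3.7609] M [-0.5656  0.3803  0.0306] 0.048166789435216226 q6 0.09808853625876253
```

Call:
{"fn": "step_arm", "kwargs": {
  "targets": [
    [[0,0,0.001],[0,0,0],-1],
    [[0,0,0.001],[0,0,0],-1],
    [[0,0,0.001],[0,0,0],-1],
    [[0,0,0.001],[0,0,0],-1],
    [[0,0,0.001],[0,0,0],-1],
    [[0,0,0.0005],[0,0,0],-1],
    [[0,0,0],[0,0,0],-1],
    [[0,0,0],[0,0,0],-1]
  ]
}}

```text
t: 18.3
eef_pos: [0.5385, -0.1812, 0.0625]
ee_rot: [-3.141, 0.0, -3.023]
force: [-3.5, -0.2, 11.2]
width: 0.048
```

```bash
python3 s.py
```

```text
18.3 [ 0.5385 -0.1812  0.0625] [-3.1411  0.0004 -3.0229] F [-3.5087 -0.1917 11.2148] M [-0.1871  1.3047  0.0448] 0.04795740046118068 q6 0.09806464576678113
```

Call:
{"fn": "step_arm", "kwargs": {
  "targets": [
    [[0.0003,0,0.0005],[0,0,0],-1],
    [[0,0,0.0005],[0,0,0],-1],
    [[0,0,0.0003],[0,0,0],-1],
    [[0,0,0],[0,0,0],-1],
    [[0,0,0],[0,0,0],-1],
    [[0,0,0],[0,0,0],-1],
    [[0,0,0],[0,0,0],-1],
    [[0,0,0],[0,0,0],-1]
  ],
  "grip_force": 55
}}

```text
t: 19.1
eef_pos: [0.5385, -0.1812, 0.0624]
ee_rot: [-3.141, 0.001, -3.022]
force: [-6.5, 2.4, 21.5]
width: 0.0483
```

```bash
python3 s.py
```

```text
19.1 [ 0.5385 -0.1812  0.0624] [-3.1407  0.0013 -3.0225] F [-6.5081  2.4382 21.4643] M [ 0.6251  2.5417 -0.0356] 0.04833911046203599 q6 0.09808370781486643
```

Run:
```python
from h import *
np.set_printoptions(precision=4,suppress=True)
st,im,dp=grab("wrist","g1")
P=cloud("wrist",dp,st);m=mask(im,(100,120,60),(130,255,255),(200,150,440,265))
q=P[m>0]; q=q[(q[:,2]>.07)&(q[:,2]<.12)]
l=R.from_euler("xyz",st["ee_rot"]).inv().apply(q-st["eef_pos"]); print("tool z",np.median(l[:,2]),"world z",np.median(q[:,2]),"x",np.percentile(l[:,0],[.5,99.5]),"y",np.percentile(l[:,1],[.5,99.5]),len(q))
A=np.c_[l[:,:2],np.ones(len(l))];print("plane",np.linalg.lstsq(A,l[:,2],rcond=None)[0])
s0,i0,d0=load("e1");P0=cloud("wrist",d0,s0);m0=mask(i0,(100,120,60),(130,255,255),(200,150,440,265));q0=P0[m0>0];l0=R.from_euler("xyz",s0["ee_rot"]).inv().apply(q0-s0["eef_pos"]);l0=l0[np.abs(l0[:,2])<.06];A=np.c_[l0[:,:2],np.ones(len(l0))];print("plane0",np.linalg.lstsq(A,l0[:,2],rcond=None)[0],np.median(l0[:,2]))
_,im,_=grab("scene","scene3");cv2.imwrite("pics/scene3z.png",cv2.resize(im[130:240,170:310,::-1],None,fx=5,fy=5,interpolation=cv2.INTER_CUBIC))
```

```text
tool z -0.03121417282051491 world z 0.09357656387437302 x [-0.0235  0.023 ] y [-0.0247  0.0005] 4607
plane [-0.0018 -0.0082 -0.0313]
plane0 [ 0.0015 -0.0041 -0.0311] -0.03105999361936544
```

View pics/scene3z.png

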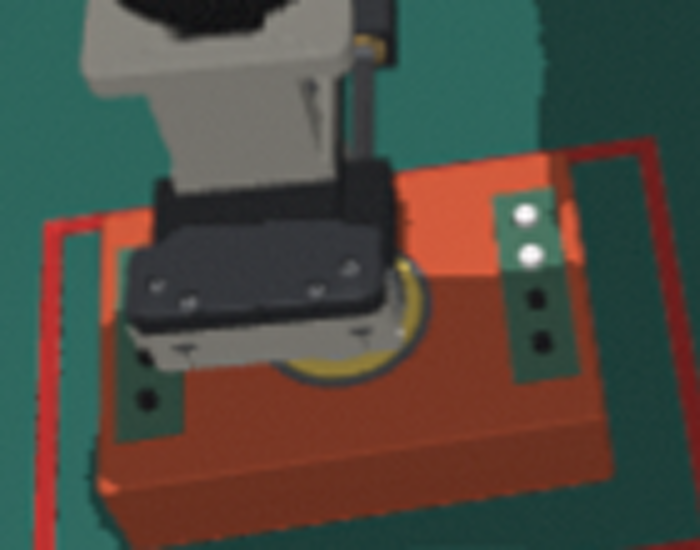

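View pics/g1.png

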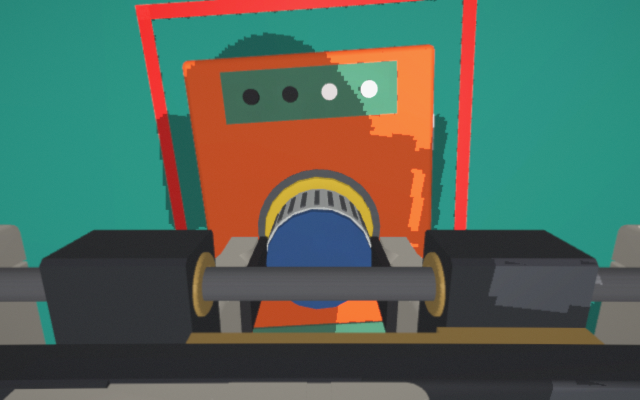

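Run:
```python
from h import *
np.set_printoptions(precision=4,suppress=True)
for fn in("w2","f1","g1"):
    st,im,dp=load(fn);P=cloud("wrist",dp,st);m=cv2.erode(mask(im,(20,120,80),(35,255,255),(230,120,410,235)),np.ones((3,3)))
    z=P[m>0][:,2]; b=mask(im,(5,150,80),(17,255,255),(180,50,440,235));b=cv2.erode(b,np.ones((5,5)));zb=P[b>0][:,2]
    print(fn,"ring",np.percentile(z,[25,50,75]),len(z),"fixture top",np.median(zb))
print(arm.get_state()["force"],arm.get_state()["eef_pos"])
```

```text
w2 ring [0.0611 0.0616 0.0621] 1606 fixture top 0.049658755201704124
f1 ring [0.0612 0.0616 0.0621] 1189 fixture top 0.049680022847160166
g1 ring [0.0531 0.0536 0.054 ] 1248 fixture top 0.04965059038197525
[-6.0837  1.1257 20.5811] [ 0.5385 -0.1812  0.0624]
```

The ring has dropped from 0.0616 to 0.0536, its full 8 mm. I'll check the bystanders, then hand in.

Run:
```python
from h import *
st,im,dp=grab("top","top4"); _,i0,_=load("top0")
for nm,lo,hi,b in(("meter",(0,0,0),(180,255,60),(285,138,335,175)),("driver",(0,150,100),(5,255,255),(296,255,316,303)),("adapter",(0,0,0),(180,255,60),(195,225,230,255))):
    print(nm,*[np.round(cv2.minAreaRect(big(mask(i,lo,hi,b)))[0],1) for i in(i0,im)])
```

```text
meter [309.9 156.5] [309.9 156.6]Traceback (most recent call last):
  File "<stdin>", line 4, in <module>
  File "h.py", line 34, in big
    c=cv2.findContours(m,cv2.RETR_EXTERNAL,cv2.CHAIN_APPROX_NONE)[0]; return max(c,key=cv2.contourArea)
                                                                             ~~~^^^^^^^^^^^^^^^^^^^^^^^
ValueError: max() iterable argument is empty
```

View pics/top4.png

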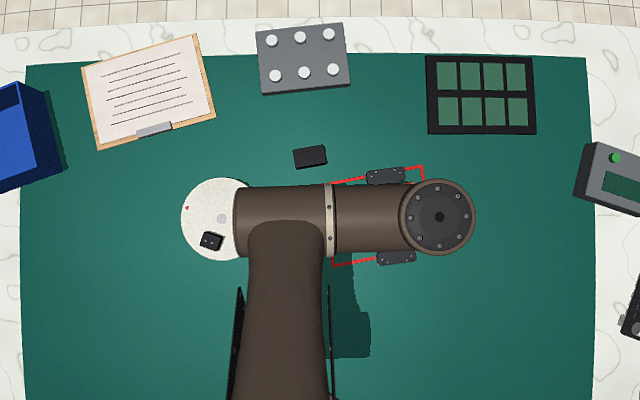

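The meter at (310,156) and the adapter at (212,241) haven't moved. The arm hides the driver in this view, so I'll check it in the scene picture taken earlier.

Run:
```python
from h import *
for f in("scene0","scene3"):
    _,i,_=load(f); m=mask(i,(0,150,60),(8,255,255),(315,115,345,175))|mask(i,(172,150,60),(180,255,255),(315,115,345,175)); print(f,cv2.minAreaRect(big(m)))
s=arm.get_state();print(s["t"],s["eef_pos"],s["force"],s["width"]); print(ticket.job_done())
```

```text
scene0 ((328.0606384277344, 144.455810546875), (38.9661865234375, 10.490897178649902), 87.61405944824219)
scene3 ((328.1230163574219, 144.4532012939453), (38.9661865234375, 10.366004943847656), 87.61405944824219)
19.25 [ 0.53852714 -0.18121154  0.06238919] [-6.00554526  2.42877469 21.89226731] 0.04811616399899012
the job is handed in; nothing more can be done
None
```

I picked the cap off the turntable and set it over the spigot. After about 70° of turning the keyways dropped over the pins. I then pushed it down and handed the job in at 19.25 s, still gripping and pressing.

**Last checks**
- **Contact ring:** it went down from 61.6 mm to 53.6 mm, the full 8 mm.
- **Cap height:** the cap's top stood at 93.6 mm, against 94 mm expected when home.
- **Push:** about 21 N downward. In the last push the force went from 11 to 21 N with almost no further movement, so it is against the stop. A sideways force of about 6 N remained.
- **Tool travel:** the tool dropped 19.4 mm from the pins to the stop, against 20 mm expected. The ring and cap-top heights agree it is home.
- **Bystanders:** the meter and screwdriver have not moved in the pictures, and the adapter is still on the platter. The meter and screwdriver were measured. The adapter was only judged by eye, because that script stopped on the screwdriver, which the arm hid from the top camera, so I checked the screwdriver in the scene view instead.

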